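Open the push-and-turn bottle of brush cleaner

ROBOT

A 6-joint arm with a two-finger parallel gripper is mounted at the origin on a cart in front of the work surface, level with it; the furniture and walls round the work are solid. World frame = base frame: x ahead of the robot, y to its left, z up, the work surface at z = 0. Lengths are in m, angles in rad, forces in N, time in s.
With the tool pointing down it reaches from about 0.35 to 0.975 m from the base axis. Payload 4.9 kg.
Tool frame: the origin (TCP) lies midway between the tips of the shut fingers; the grasp point (between the pads) lies 19 mm behind it; z points along the fingers, y is the line along which they close (so a half turn about z gives the same grasp; the last joint's range is limited). The gripper opens to 85 mm and grips with 20 to 120 N. Pads are 22 mm wide; open, the fingers measure 114 mm over their backs; the gripper's body (76 mm by 85 mm) begins 54 mm behind the grasp point. The pads swing forward as they close: fully open they stand 13 mm farther back than shut.
Start: joints at [1.069, 0.053, 1.613, -0, 1.476, -0.119], TCP at [0.233, 0.58, 0.231] pointing down, gripper open.
Joint ranges: [-3.01, 3.01], [-1.01, 2.22], [0.06, 2.58], [-1.02, 4.17], [0.09, 2.62], [-3.14, 3.14]. Speed limits (rad/s): [2.57, 2.57, 3.14, 3.14, 3.14, 3.14].

INTERFACE

Orientations are given as a rotation vector (axis times angle).
In Python, from station import ctrl gives the robot as it stands.
- The arm moves only by the tool carry_out, never from a script. Its argument "moves" is a list of rows, each an object of numbers: "x", "y", "z": the shift along the tool's x, y, z in units of 25 mm (1.0 is 25 mm); "turn": the turn about the tool's z in rad. In form: [{"x": .., "y": .., "z": .., "turn": ..}, ...]. A call has exactly 8 rows; each row shifts and turns the commanded pose from where the row before left it, along the tool's axes as they then stand; what a row does not reach is not made up. A row lasts 1/10 s, in which the tool goes at most 50 mm and 8.59 degrees, less where a joint would pass 70% of its speed; a pose out of reach is approached as far as the arm can. A call is refused whole if a number of a shift passes 1 or a number of a turn 0.15, either way. A call with a gripper value outside its range is refused whole. "grip" is the finger opening in mm, from 0 to 85.4, set as the call begins (left out, the last holds). The fingers move at their own pace and stop on an object; "newtons" is the grip in N (left out, the last holds). Time passes only in rows, so rows that do not move let the fingers close, or fill a call up. It gives the time, the measured TCP pose, the force, the opening and the grip force at its end, in the units of the state.
- ctrl.get_obs(): the state, without advancing time (a new reading comes with each control period).
- ctrl.get_image(name): name is "scene" or "top"; returns the picture (400x640x3 uint8, red, green, blue); there is no depth.
- ctrl.calibration(name): a dict with "fx", "fy", "cx", "cy" (pixels), "R" (3x3) and "t" (3): a world point X has camera coordinates R X + t. Camera axes: x right, y down, z forward; pixel columns grow to the right and rows downward; lengths in m; the calibration is good to about 2 mm. A picture is of the moment at which its call begins. calibration takes no time and is no camera call.
- ctrl.finish_job(): hands the job in; it is judged then, once.
Trained networks look in the newest picture that a camera, given by its name, has taken for a name from the list of things; names that differ only in an ending like _2 or _b are one class to them, and where a whole thing is asked for, a point or a joint stands for the part that bears it (a point fixed in the world has none). Each returns a list of dicts, best first, with "confidence" (0 to 1); they miss things now and then, are a little off and sometimes report something else, mostly with a low value. They report only what shows in the picture. A call takes as long as a camera call. They do not tell look-alikes from the thing itself.
- ctrl.look_for(camera, query): "rect" ([left, top, width, height] in pixels, round what is visible of it).
- ctrl.mark_of(camera, query): "pixel" ([column, row] in pixels: a listed point, or the origin of a listed thing).
The state is a dict: "t": time; "q": joint angles; "dq": joint speeds; "effort": joint torques, N m; "tool_pos": TCP position; "tool_rot": TCP orientation; "contact_force": force on the tool from outside, world axes, zero at the start; "wrist_torque": the same for the moment, N m; "opening": finger opening in m; "grip_force": force on a finger pad.
Only numpy, scipy, OpenCV 4.12 (cv2) and the standard library are available. Lean on these libraries where they do the work, as an engineer would, in place of code of your own. Each camera call takes 0.05 s, during which the arm holds its last target. There are 200 camera calls.

TASK

Open the brush cleaner so that the brush can be cleaned: keeping the bottle upright, stand it fully down between the steel guides of the raised wooden stand, which stop it from turning, then press its safety cap down, twist it anticlockwise while pressed, and lift it off. Finish while holding the cap level in the gripper, a few centimetres straight above the open mouth so that drips fall back in; the bottle stays seated in the stand and the brush and the tins are left where they are.

Things in the scene. Friction and masses are not known exactly. Their poses are not given: they have to be found in the camera images.
- bottle: White flat-sided plastic bottle, plain paper label, 62 mm (x) by 92 mm (y), rounded corners, 0.25 to 0.5 kg. Origin at the centre of its underside, z up; the body is the same turned half round. Side walls end at 104 mm, a shoulder slopes in to 117 mm, above it a neck of radius 14.5 mm with three hooked lugs (to radius 19.5 mm). The locked cap is strong enough to carry the bottle by.
- cap: Black ribbed push-and-turn cap, a loose part, 50 mm in diameter, 32 mm tall. Origin on its axis at the skirt's lower edge, z up. At the start it is locked on: origin 126 mm above the bottle's underside, axes parallel to the bottle's. Pressed, it turns anticlockwise seen from above: free after 0.75 rad, end stop at about 1.5 rad, 1.1 rad is best; then it lifts straight off. Clockwise it is blocked.
- cap_liner (a joint): How far the sprung liner inside the cap is pushed in, m: 0 locked, grows as the cap is pressed down on the bottle. It starts under 5 N of spring load; pressing by 5 mm (about 10 N) frees the lugs for turning, 6.5 mm (about 12 N) is the stop; with less the cap cannot turn. The cap springs up a few mm when turned free; off the bottle it reads -0.003.
- stand: Wooden stand fixed to the bench: base board 150 mm (x) by 170 mm (y), 18 mm thick, with a raised block in the middle, its top 58 mm above the bench. Origin at the centre of the underside, z up.
- stand_seat (a point): Centre of the top of the stand's raised block (58 mm above the bench), axes as the stand's. Four steel guide plates round it leave a pocket 67 mm (x) by 97 mm (y): the bottle fits with 2.5 mm to spare on each side, its long side along the stand's y, either way round. The guides are straight to 18 mm above the block, then flare outward to 30 mm above it.
- paint_brush: Bystander: wooden paint brush 53 x 214 x 19 mm lying on the bench; leave it alone. Origin at its underside's centre.
- nail_tin: Bystander: open grey metal tin of nails, 76 mm in diameter, 51 mm tall, standing on the bench; leave it alone. Origin at its underside's centre.
- paint_tin_small: Bystander: small lidded paint tin, 78 mm in diameter, 77 mm tall, standing on the bench; leave it alone. Origin at its underside's centre.
- bottle_mouth (a point): Centre of the bottle's open mouth, on its axis 144 mm above its underside.
Mind the look-alikes: they are no part of the job. What is shaped like the bottle but orange is not meant.

How it is judged:
By the outcome, as a careful person would: the job done as asked, in the order asked, and still so for the second after the job is handed in, while the arm keeps its last pose, push and grip.
It also fails if it takes over 56 s, if anything falls off the work surface, if the arm or the gripper's body presses on something with over 40 N, if the wrist force passes 120 N, or if a joint passes its speed limit or range.

## Working session

There is one attempt and no reset: what is moved stays moved. The work goes in short steps, Python scripts to look and compute and a tool call to move; the robot and the scene stay as the last step left them, time stands still between calls to the robot, and variables do not carry over. Pictures are saved under pics/ and viewed, at most 10 in all, crops included, and the job is handed in when it is done.

Besides the shell and the picture viewer there is one more tool, called by a JSON object that holds its "api" and its "payload". carry_out: Moves the arm, as the interface text tells. Its arguments: {"type":"object","properties":{"moves":{"type":"array"},"grip":{"type":"number"},"newtons":{"type":"number"}},"required":["moves"]}

```bash
ls; mkdir -p pics
python3 - <<'E'
from station import ctrl
import cv2, numpy as np
ims=[]
for c in("scene","top"):
    im=ctrl.get_image(c); cv2.imwrite(f"pics/{c}0.png",im[:,:,::-1])
    for q in("bottle","cap","stand","stand_seat","paint_brush","nail_tin","paint_tin_small"):
        for r in ctrl.mark_of(c,q)[:3]: print(c,q,np.round(r["pixel"],1),round(r["confidence"],2))
    k=ctrl.calibration(c);print({a:np.round(b,3).tolist() for a,b in k.items()})
print(ctrl.get_obs())
E
```

```text
pics
scene bottle [222.  254.8] 0.95
scene bottle [260.3 213.3] 0.86
scene cap [256.2 177.9] 0.88
scene stand [348.4 266.5] 0.74
scene stand_seat [348.4 248.5] 0.75
scene paint_brush [363.8 188.5] 0.96
scene nail_tin [290.6 175. ] 0.59
scene paint_tin_small [414.2 216.7] 0.78
{'fx': 499.7, 'fy': 499.7, 'cx': 318.3, 'cy': 194.543, 'R': [[0.565, -0.825, 0.009], [-0.586, -0.41, -0.699], [0.58, 0.39, -0.715]], 't': [-0.217, 0.486, 0.789]}
top bottle [255.5 277.6] 0.67
top bottle [264.  226.3] 0.56
top bottle [388.2 165.4] 0.27
top cap [254.1 215.7] 0.96
top stand [355.4 236.8] 0.69
top stand_seat [358.5 235. ] 0.56
top paint_brush [362.4 237.1] 0.69
top paint_brush [332.  154.2] 0.6
top nail_tin [265.9 166.4] 0.86
top paint_tin_small [389.7 168.7] 0.94
{'fx': 392.902, 'fy': 392.902, 'cx': 310.748, 'cy': 198.658, 'R': [[0.138, -0.99, 0.004], [-0.97, -0.136, -0.202], [0.201, 0.024, -0.979]], 't': [0.073, 0.633, 0.939]}
{'t': 0.8, 'q': array([ 1.06896510e+00,  5.27087021e-02,  1.61287318e+00, -4.89909052e-06,
        1.47600593e+00, -1.18976043e-01]), 'dq': array([ 5.84725633e-05,  3.96952161e-04, -1.68183264e-04,  1.91587928e-03,
       -8.55644347e-04,  1.28400901e-03]), 'effort': array([ 1.37399780e-03, -3.93623507e+01, -3.70448256e+01, -1.57900001e-05,
        3.95678244e-04,  9.57551777e-06]), 'tool_pos': array([0.23346412, 0.5797483 , 0.23131421]), 'tool_rot': array([5.97719440e-01, 3.08420126e+00, 4.90053120e-06]), 'contact_force': array([-0.29196212, -0.27124995, -0.21875051]), 'wrist_torque': array([-0.02499545,  0.04339437, -0.00674567]), 'grip_force': 0.0, 'opening': 0.08512567167392793}
```

Run:
```python
import cv2
a=cv2.imread("pics/scene0.png")[110:310,150:470];b=cv2.imread("pics/top0.png")[110:310,190:450]
cv2.imwrite("pics/a.png",cv2.resize(a,None,fx=2.5,fy=2.5,interpolation=2));cv2.imwrite("pics/b.png",cv2.resize(b,None,fx=3,fy=3,interpolation=2))
```

```text
(no output)
```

View pics/a.png

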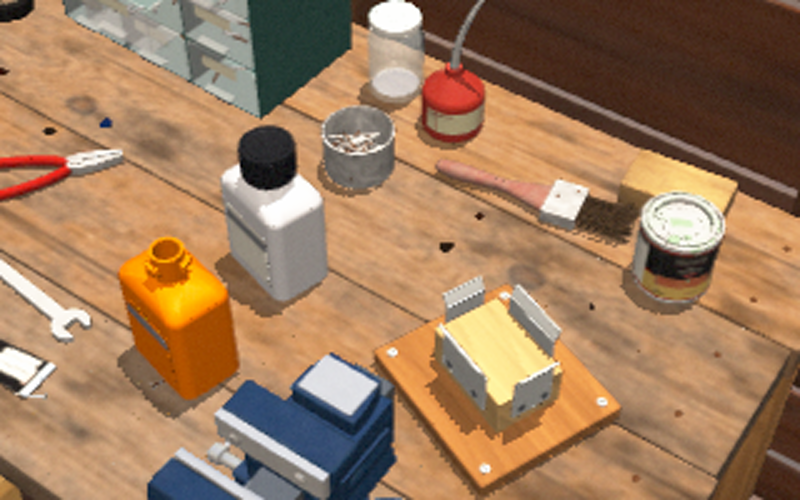

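View pics/b.png

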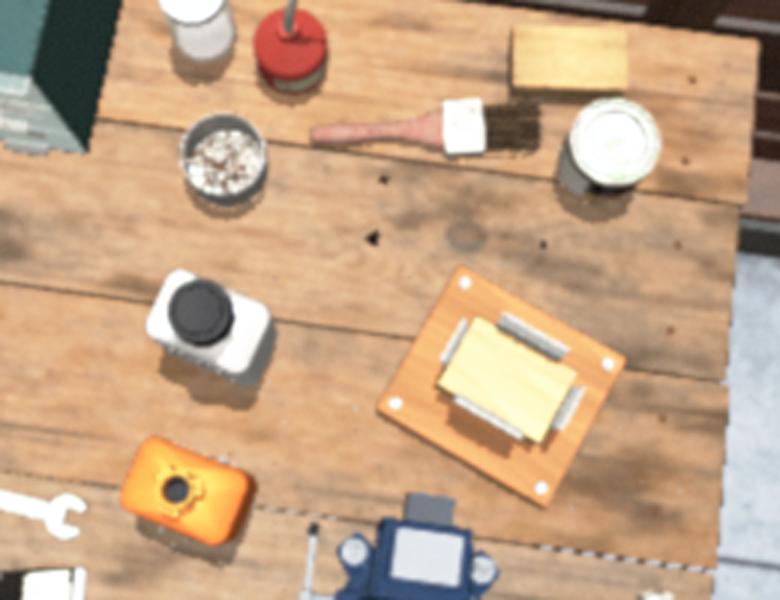

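The white bottle with the black cap is the target, at about (262,222) in the top picture. The stand is at (357,236), with its long side running right and down. The orange bottle at (255,273) has no cap and is the look-alike. The vise lies in front of the stand.

```bash
cat > h.py <<'E'
import numpy as np, cv2
from scipy.optimize import least_squares, minimize
from scipy.spatial.transform import Rotation as Ro
from station import ctrl
K={c:{k:np.array(v) for k,v in ctrl.calibration(c).items()} for c in("scene","top")}
def proj(c,X):
    k=K[c];p=np.atleast_2d(X)@k["R"].T+k["t"]
    return np.c_[k["fx"]*p[:,0]/p[:,2]+k["cx"],k["fy"]*p[:,1]/p[:,2]+k["cy"]]
def place(p,L,z=0):
    c,s=np.cos(p[2]),np.sin(p[2]);L=np.array(L,float)
    return np.c_[L[:,0]*c-L[:,1]*s+p[0],L[:,0]*s+L[:,1]*c+p[1],L[:,2]+z]
def rrect(a,b,r,z):
    t=np.linspace(0,np.pi/2,5);o=[]
    for i,(sx,sy) in enumerate([(1,1),(-1,1),(-1,-1),(1,-1)]):
        for u in t+i*np.pi/2:o.append((sx*(a-r)+r*np.cos(u),sy*(b-r)+r*np.sin(u),z))
    return o
def circ(r,z):
    return [(r*np.cos(u),r*np.sin(u),z) for u in np.linspace(0,6.28,24)]
BODY=rrect(.031,.046,.014,0)+rrect(.031,.046,.014,.104)+rrect(.02,.03,.012,.117)
CAP=circ(.025,.126)+circ(.025,.158)
def sil(c,p,z=0,shape=(400,640),S=4):
    m=np.zeros((shape[0]*S,shape[1]*S),np.uint8)
    for L in(BODY,CAP,circ(.0145,.117)+circ(.0145,.13)):
        h=cv2.convexHull((proj(c,place(p,L,z))*S+S/2).astype(np.int32));cv2.fillConvexPoly(m,h,1)
    return cv2.resize(m.astype(np.float32),shape[::-1],interpolation=cv2.INTER_AREA)
E
python3 - <<'E'
from h import *
obs={"top":np.array([(460,265),(625,360),(545,505),(377,408)])/3+[190,110],"scene":np.array([(507,285),(620,408),(483,488),(375,353)])/2.5+[150,110]}
# order top: A(left-far) B C D ; scene order: identify by fit
C=np.array([(sx*.075,sy*.085,.018) for sx,sy in((1,1),(1,-1),(-1,-1),(-1,1))])
f=lambda p:(proj("top",place(p,C))-obs["top"]).ravel()
r=least_squares(f,[.5,-.1,-.3]);print("stand top",r.x,np.abs(r.fun).max())
print(proj("scene",place(r.x,C)).round(1),obs["scene"])
S=[(sx*.0335,sy*.0485,.058) for sx,sy in((1,1),(1,-1),(-1,-1),(-1,1))]
print("seat rect top(b)",((proj("top",place(r.x,S))-[190,110])*3).round(),"a",((proj("scene",place(r.x,S))-[150,110])*2.5).round())
# bottle
M={}
for c,rc in(("top",(234,194,52,48)),("scene",(234,156,52,80))):
    im=cv2.imread(f"pics/{c}0.png");m=np.full(im.shape[:2],2,np.uint8)*0
    x,y,w,h=rc;hsv=cv2.cvtColor(im,cv2.COLOR_BGR2HSV)
    sel=((hsv[...,1]<60)&(hsv[...,2]>90))|(hsv[...,2]<55)
    m[y:y+h,x:x+w]=np.where(sel[y:y+h,x:x+w],3,2)
    g=cv2.grabCut(im,m,None,np.zeros((1,65)),np.zeros((1,65)),4,cv2.GC_INIT_WITH_MASK)[0]
    M[c]=np.isin(g,(1,3)).astype(np.float32);M[c]=cv2.morphologyEx(M[c],cv2.MORPH_OPEN,np.ones((3,3)))
cost=lambda p:sum(np.abs(sil(c,p)-M[c]).sum() for c in M)
k=lambda p:np.r_[proj("top",[[p[0],p[1],0]])[0]-[264,226.3],proj("scene",[[p[0],p[1],0]])[0]-[260.3,213.3]]
b=least_squares(k,[.5,.1]);print("mark",b.x,b.fun)
best=min((minimize(cost,[*b.x,y],method="Nelder-Mead",options=dict(initial_simplex=[[*b.x,y],[b.x[0]+.01,b.x[1],y],[b.x[0],b.x[1]+.01,y],[*b.x,y+.15]])) for y in(-.6,-.3,0)),key=lambda r:r.fun)
print(best.x,best.fun,{c:M[c].sum() for c in M})
capk=lambda X:np.r_[proj("top",X)[0]-[254.1,215.7],proj("scene",X)[0]-[256.2,177.9]]
q=least_squares(capk,[.5,.1,.126]);print("cap",q.x,q.fun)
o=[]
for c,(x,y) in(("top",(225,185)),("scene",(215,145))):
    im=cv2.imread(f"pics/{c}0.png")[y:y+100,x:x+100];z=cv2.resize(im,None,fx=4,fy=4)
    cs,_=cv2.findContours((cv2.resize(sil(c,best.x)[y:y+100,x:x+100],None,fx=4,fy=4)>.5).astype(np.uint8),0,1);cv2.drawContours(z,cs,-1,(0,0,255),1)
    cs,_=cv2.findContours((cv2.resize(M[c][y:y+100,x:x+100],None,fx=4,fy=4)>.5).astype(np.uint8),0,1);cv2.drawContours(z,cs,-1,(0,255,0),1);o.append(z)
cv2.imwrite("pics/fit.png",np.hstack(o))
E
```

```text
stand top [ 0.53964827  0.02603905 -0.39222842] 1.2657553709290141
[[353.6 222.6]
 [399.8 272.6]
 [342.9 305.3]
 [299.3 249.8]] [[352.8 224. ]
 [398.  273.2]
 [343.2 305.2]
 [300.  251.2]]
seat rect top(b) [[476. 315.]
 [577. 373.]
 [539. 442.]
 [438. 383.]] a [[498. 297.]
 [565. 371.]
 [500. 406.]
 [435. 329.]]
mark [0.54311393 0.27952761] [-1.22634532 -2.23697824  0.09115694  3.05123147]
[ 0.54593467  0.27884766 -0.24759511] 598.9375 {'top': np.float32(888.0), 'scene': np.float32(2458.0)}
cap [0.54630371 0.28488556 0.12343154] [ 0.69253165 -0.46525285 -0.79126541  0.06386339]
```

View pics/fit.png

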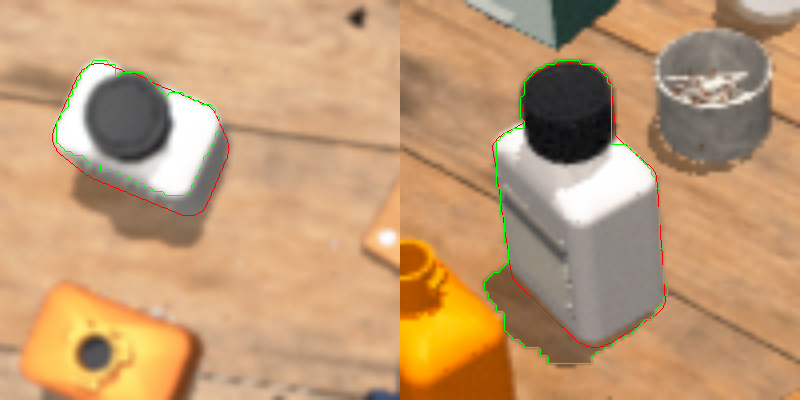

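```bash
cat >> h.py <<'E'
def go(x,y,z,yaw=None):
    """print the shift (units of 25 mm, tool axes) and turn from the measured pose; yaw of tool y"""
    o=ctrl.get_obs();R=Ro.from_rotvec(o["tool_rot"]).as_matrix()
    Y=np.arctan2(R[1,1],R[0,1])
    d=R.T@(np.array([x,y,z])-o["tool_pos"])/.025
    print("t",round(o["t"],2),"pos",o["tool_pos"].round(4),"yaw",Y.round(4),"q6",o["q"][5].round(2),"F",o["contact_force"].round(1),"open",round(o["opening"],4),"grip",round(o["grip_force"],1))
    print("shift",d.round(2),"turn",None if yaw is None else round(-(yaw-Y),3))
E
python3 -c "
from h import *
go(.546,.281,.231,1.32)"
```

```text
t 0.8 pos [0.2335 0.5797 0.2313] yaw 1.1879 q6 -0.12 F [-0.3 -0.3 -0.2] open 0.0851 grip 0.0
shift [-1.606e+01 -6.410e+00  1.000e-02] turn -0.132
```

{"api": "carry_out", "payload": {"moves": [{"x": -1,"y": -0.4,"z": 0,"turn": 0},{"x": -1,"y": -0.4,"z": 0,"turn": 0},{"x": -1,"y": -0.4,"z": 0,"turn": 0},{"x": -1,"y": -0.4,"z": 0,"turn": 0},{"x": -1,"y": -0.4,"z": 0,"turn": 0},{"x": -1,"y": -0.4,"z": 0,"turn": 0},{"x": -1,"y": -0.4,"z": 0,"turn": 0},{"x": -1,"y": -0.4,"z": 0,"turn": 0}], "grip": 85, "newtons": 60}}

```text
t: 1.6
tool_pos: [0.3898, 0.43, 0.2314]
tool_rot: [0.598, 3.084, 0.0]
contact_force: [1.0, 0.8, 0.4]
opening: 0.0849
grip_force: 0.0
```

{"api": "carry_out", "payload": {"moves": [{"x": -1,"y": -0.4,"z": 0,"turn": 0},{"x": -1,"y": -0.4,"z": 0,"turn": 0},{"x": -1,"y": -0.4,"z": 0,"turn": 0},{"x": -1,"y": -0.4,"z": 0,"turn": 0},{"x": -1,"y": -0.4,"z": 0,"turn": 0},{"x": -1,"y": -0.4,"z": 0,"turn": 0},{"x": -1,"y": -0.4,"z": 0,"turn": 0},{"x": -1,"y": -0.4,"z": 0,"turn": -0.13}]}}

```text
t: 2.4
tool_pos: [0.5455, 0.2811, 0.2314]
tool_rot: [0.391, 3.117, 0.0]
contact_force: [0.3, 0.4, 0.5]
opening: 0.0849
grip_force: 0.0
```

Run:
```python
from h import *
o=ctrl.get_obs()
im=ctrl.get_image("scene");c0=cv2.resize(im[90:250,170:370,::-1],None,fx=3,fy=3)
im=ctrl.get_image("top");c1=cv2.resize(im[130:290,200:320,::-1],None,fx=3,fy=3)
go(.546,.281,.128,1.32)
for c in("scene","top"):
    print(c,"tcp px",proj(c,o["tool_pos"]),"cap",[r for r in ctrl.mark_of(c,"cap")][:2])
cv2.imwrite("pics/c1.png",cv2.resize(np.hstack([c0,c1]),(800,400)))
```

```text
t 2.5 pos [0.5466 0.2798 0.2313] yaw 1.3158 q6 -0.96 F [ 0.1 -0.   0.1] open 0.085 grip 0.0
shift [0.04 0.04 4.13] turn -0.004
scene tcp px [[252.40524425 141.75103932]] cap [{'pixel': [255.3, 175.9], 'confidence': 0.84}]
top tcp px [[249.59526262 207.64258576]] cap [{'pixel': [254.9, 215.1], 'confidence': 0.43}]
```

View pics/c1.png

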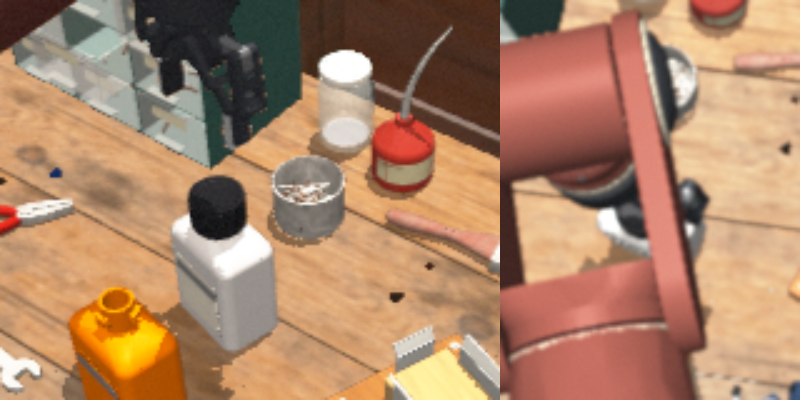

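The gripper stands over the white cap: the fingertips are near (172,90) and (238,145) in the crop and the cap is at (217,205). I'll descend and close.

{"api": "carry_out", "payload": {"moves": [{"x": 0,"y": 0,"z": 0.8,"turn": 0},{"x": 0,"y": 0,"z": 0.8,"turn": 0},{"x": 0,"y": 0,"z": 0.8,"turn": 0},{"x": 0,"y": 0,"z": 0.6,"turn": 0},{"x": 0,"y": 0,"z": 0.5,"turn": 0},{"x": 0,"y": 0,"z": 0.4,"turn": 0},{"x": 0,"y": 0,"z": 0.2,"turn": 0},{"x": 0,"y": 0,"z": 0,"turn": 0}]}}

```text
t: 3.4
tool_pos: [0.5444, 0.2819, 0.1282]
tool_rot: [-0.396, -3.116, 0.001]
contact_force: [-0.5, -1.0, 0.4]
opening: 0.0848
grip_force: 0.0
```

{"api": "carry_out", "payload": {"moves": [{"x": 0},{"x": 0},{"x": 0},{"x": 0},{"x": 0},{"x": 0},{"x": 0},{"x": 0}], "grip": 30, "newtons": 60}}

```text
validation failed for argument at $.mo...
```

{"api": "carry_out", "payload": {"moves": [{"x": 0,"y": 0,"z": 0,"turn": 0},{"x": 0,"y": 0,"z": 0,"turn": 0},{"x": 0,"y": 0,"z": 0,"turn": 0},{"x": 0,"y": 0,"z": 0,"turn": 0},{"x": 0,"y": 0,"z": 0,"turn": 0},{"x": 0,"y": 0,"z": 0,"turn": 0},{"x": 0,"y": 0,"z": 0,"turn": 0},{"x": 0,"y": 0,"z": 0,"turn": 0}], "grip": 30, "newtons": 60}}

```text
t: 4.2
tool_pos: [0.5452, 0.2818, 0.1295]
tool_rot: [0.396, 3.115, -0.0]
contact_force: [-0.7, -2.5, 4.7]
opening: 0.0486
grip_force: 61.6
```

```bash
python3 -c "
from h import *
cv2.imwrite('pics/d.png',ctrl.get_image('scene')[:,:,::-1])
go(.54,.026,.25,1.179)"
```

```text
t 4.25 pos [0.5452 0.2818 0.1295] yaw 1.3179 q6 -0.96 F [-0.  -1.9  5.4] open 0.0489 grip 61.6
shift [-2.36 -9.96 -4.82] turn 0.139
```

{"api": "carry_out", "payload": {"moves": [{"x": 0,"y": 0,"z": -0.2,"turn": 0},{"x": 0,"y": 0,"z": -0.5,"turn": 0},{"x": 0,"y": 0,"z": -0.8,"turn": 0},{"x": 0,"y": 0,"z": -0.9,"turn": 0},{"x": 0,"y": 0,"z": -0.9,"turn": 0},{"x": 0,"y": 0,"z": -0.9,"turn": 0},{"x": 0,"y": 0,"z": -0.6,"turn": 0},{"x": 0,"y": 0,"z": -0.3,"turn": 0}]}}

```text
t: 5.05
tool_pos: [0.545, 0.2823, 0.2578]
tool_rot: [0.395, 3.115, 0.002]
contact_force: [-0.1, 0.2, -4.9]
opening: 0.0482
grip_force: 63.1
```

{"api": "carry_out", "payload": {"moves": [{"x": -0.1,"y": -0.3,"z": 0,"turn": 0},{"x": -0.1,"y": -0.5,"z": 0,"turn": 0},{"x": -0.2,"y": -0.7,"z": 0,"turn": 0},{"x": -0.2,"y": -0.8,"z": 0,"turn": 0},{"x": -0.2,"y": -0.8,"z": 0,"turn": 0},{"x": -0.2,"y": -0.8,"z": 0,"turn": 0},{"x": -0.2,"y": -0.8,"z": 0,"turn": 0},{"x": -0.2,"y": -0.8,"z": 0,"turn": 0}]}}

```text
t: 5.85
tool_pos: [0.5434, 0.1376, 0.2549]
tool_rot: [-0.398, -3.114, 0.002]
contact_force: [-0.3, -0.0, -5.2]
opening: 0.0483
grip_force: 63.1
```

{"api": "carry_out", "payload": {"moves": [{"x": -0.2,"y": -0.8,"z": 0,"turn": 0},{"x": -0.2,"y": -0.8,"z": 0,"turn": 0},{"x": -0.2,"y": -0.8,"z": 0,"turn": 0},{"x": -0.1,"y": -0.8,"z": 0,"turn": 0},{"x": -0.1,"y": -0.6,"z": 0,"turn": 0},{"x": 0,"y": -0.3,"z": 0,"turn": 0.05},{"x": 0,"y": -0.1,"z": 0,"turn": 0.05},{"x": 0,"y": 0,"z": 0,"turn": 0.04}]}}

```text
t: 6.65
tool_pos: [0.5365, 0.032, 0.2555]
tool_rot: [-0.618, -3.079, 0.001]
contact_force: [-0.3, -0.1, -3.8]
opening: 0.0487
grip_force: 63.1
```

{"api": "carry_out", "payload": {"moves": [{"x": 0,"y": 0,"z": 0,"turn": 0},{"x": 0,"y": 0,"z": 0,"turn": 0},{"x": 0,"y": 0,"z": 0,"turn": 0},{"x": 0,"y": 0,"z": 0,"turn": 0},{"x": 0,"y": 0,"z": 0,"turn": 0},{"x": 0,"y": 0,"z": 0,"turn": 0},{"x": 0,"y": 0,"z": 0,"turn": 0},{"x": 0,"y": 0,"z": 0,"turn": 0}]}}

```text
t: 7.45
tool_pos: [0.5372, 0.0334, 0.2563]
tool_rot: [-0.613, -3.081, 0.0]
contact_force: [-0.5, -0.4, -4.3]
opening: 0.0486
grip_force: 63.1
```

Run:
```python
from h import *
o=ctrl.get_obs();go(.54,.026,.25,1.179)
im=ctrl.get_image("scene")[:,:,::-1].copy();cv2.imwrite("pics/e_scene.png",im)
cv2.imwrite("pics/e_top.png",ctrl.get_image("top")[:,:,::-1])
for q in("bottle","cap","stand_seat","stand"):print(q,ctrl.mark_of("scene",q)[:2])
p=[*o["tool_pos"][:2],-.2476-.139];z=o["tool_pos"][2]-.1295
s=cv2.resize(sil("scene",p,z)[90:330,240:460],None,fx=3,fy=3)>.5
v=cv2.resize(im[90:330,240:460],None,fx=3,fy=3,interpolation=2)
cs,_=cv2.findContours(s.astype(np.uint8),0,1);cv2.drawContours(v,cs,-1,(0,0,255),1)
v=cv2.resize(v,(550,600));cv2.imwrite("pics/e.png",v)
```

```text
t 7.45 pos [0.5372 0.0334 0.2563] yaw 1.1782 q6 -1.25 F [-0.5 -0.4 -4.3] open 0.0486 grip 63.1
shift [-0.22 -0.23  0.25] turn -0.001
bottle [{'pixel': [347.7, 228.3], 'confidence': 0.7}, {'pixel': [225.0, 253.6], 'confidence': 0.58}]
cap [{'pixel': [352.8, 182.3], 'confidence': 0.64}]
stand_seat [{'pixel': [346.9, 249.5], 'confidence': 0.91}]
stand [{'pixel': [349.4, 265.5], 'confidence': 0.63}]
```

View pics/e.png

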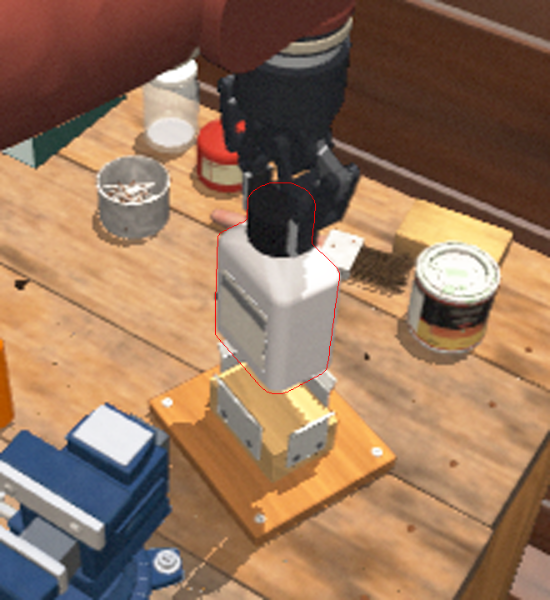

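Run:
```python
from h import *
p0=np.array([.5396,.026,-.392])
C=np.array([(1,1,0),(1,-1,0),(-1,-1,0),(-1,1,0)],float)
def blob(c,guess):
    g=cv2.cvtColor(cv2.imread(f"pics/{c}0.png"),cv2.COLOR_BGR2HSV).astype(float)
    out=[]
    for u,v in guess:
        u0,v0=int(round(u)),int(round(v));w=g[v0-5:v0+6,u0-5:u0+6]
        s=np.clip(w[...,2]-w[...,1]*1.0-40,0,None);s[s<s.max()*.4]=0
        yy,xx=np.mgrid[v0-5:v0+6,u0-5:u0+6];out.append(((s*xx).sum()/s.sum(),(s*yy).sum()/s.sum()))
    return np.array(out)
gs={"top":np.array([(464,282),(608,363),(541,488),(395,403)])/3+[190,110],"scene":np.array([(505,295),(602,402),(485,469),(392,352)])/2.5+[150,110]}
B={c:blob(c,gs[c]) for c in gs}
for c in gs:print(c,(B[c]-gs[c]).round(1).tolist())
def f(q,cams):
    return np.concatenate([(proj(c,place(q[:3],C*[q[3],q[4],1]+[0,0,.018]))-B[c]).ravel() for c in cams])
for cams in(["top"],["scene"],["top","scene"]):
    r=least_squares(f,[*p0,.065,.075],args=(cams,));print(cams,r.x.round(4),np.abs(r.fun).max().round(2))
# bottle
im=cv2.imread("pics/e_scene.png");o=ctrl.get_obs();z=o["tool_pos"][2]-.1295
hsv=cv2.cvtColor(im,cv2.COLOR_BGR2HSV)
def body(p):
    S=4;m=np.zeros((1600,2560),np.uint8)
    cv2.fillConvexPoly(m,cv2.convexHull((proj("scene",place(p,BODY,z))*S+2).astype(np.int32)),1)
    cv2.fillConvexPoly(m,cv2.convexHull((proj("scene",place(p,CAP,z))*S+2).astype(np.int32)),0)
    return cv2.resize(m.astype(np.float32),(640,400),interpolation=cv2.INTER_AREA)
M=((hsv[...,1]<45)&(hsv[...,2]>80)).astype(np.float32)
W=cv2.dilate((body([*o["tool_pos"][:2],-.387])>.1).astype(np.float32),np.ones((9,9)))
W[:196]=0;W[240:]=0   # keep the side walls, off gripper and guides
cost=lambda p:(np.abs(body(p)-M)*W).sum()
x,y=o["tool_pos"][:2];s=[x,y,-.387]
r=minimize(cost,s,method="Nelder-Mead",options=dict(initial_simplex=[s,[x+.006,y,-.387],[x,y+.006,-.387],[x,y,-.3]]));print("bottle scene",r.x,r.fun,cost(s),"tcp",x,y)
b=r.x
st=least_squares(f,[*p0,.065,.075],args=(["scene"],)).x
v=cv2.resize(im[180:300,290:410],None,fx=5,fy=5,interpolation=2)
def line(L,p,zz,col):
    q=((proj("scene",place(p,L,zz))-[290,180]+.5)*5).astype(np.int32);cv2.polylines(v,[q],True,col,1)
line(rrect(.031,.046,.014,0),b,z,(0,0,255));line(rrect(.031,.046,.014,.104),b,z,(0,0,255))
line(C*[.0335,.0485,0]+[0,0,.058],st,0,(0,255,0));line(C*[.0335,.0485,0]+[0,0,.076],st,0,(255,255,0));line(C*[.075,.085,0]+[0,0,.018],st,0,(255,0,0))
cv2.imwrite("pics/f.png",v)
```

```text
top [[-0.0, -0.3], [-0.5, -1.0], [-0.4, -0.4], [-0.3, -0.2]]
scene [[0.8, 0.8], [-0.4, -0.6], [-0.4, -0.7], [-0.2, -0.4]]
['top'] [ 0.5408  0.0267 -0.3824  0.0627  0.0717] 0.21
['scene'] [ 0.5402  0.0277 -0.3988  0.0623  0.071 ] 0.6
['top', 'scene'] [ 0.5405  0.0273 -0.3914  0.0625  0.0713] 0.78
bottle scene [ 0.54030071  0.03289853 -0.37820392] 106.75 147.125 tcp 0.5372044871213255 0.03341666655787849
```

View pics/f.png

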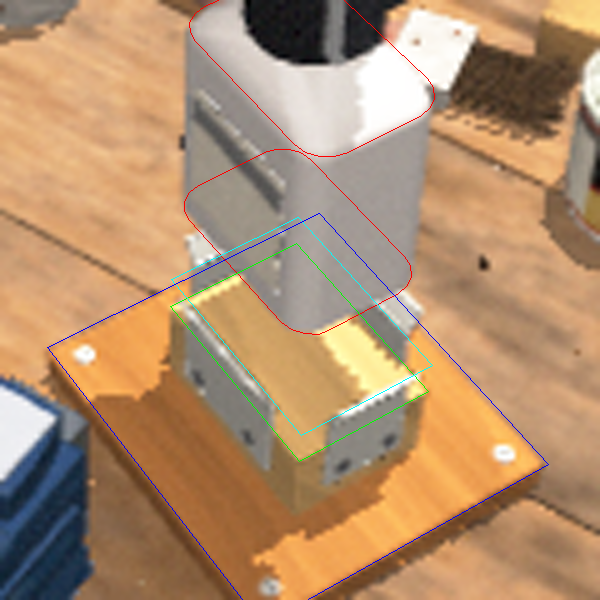

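The bottle outline and stand overlay both match. The bottle sits about 6 mm off the seat in +y. I'll correct that and lower to the guide mouths.

{"api": "carry_out", "payload": {"moves": [{"x": -0.12,"y": -0.2,"z": 0,"turn": 0.008},{"x": 0,"y": 0,"z": 0.2,"turn": 0},{"x": 0,"y": 0,"z": 0.3,"turn": 0},{"x": 0,"y": 0,"z": 0.3,"turn": 0},{"x": 0,"y": 0,"z": 0.3,"turn": 0},{"x": 0,"y": 0,"z": 0.2,"turn": 0},{"x": 0,"y": 0,"z": 0.1,"turn": 0},{"x": 0,"y": 0,"z": 0,"turn": 0}]}}

```text
t: 8.55
tool_pos: [0.5378, 0.0277, 0.2207]
tool_rot: [-0.625, -3.078, 0.0]
contact_force: [-0.3, -0.0, -4.3]
opening: 0.0483
grip_force: 63.1
```

Run:
```python
from h import *
go(.538,.0275,.19,1.17)
im=ctrl.get_image("scene")[:,:,::-1].copy();cv2.imwrite("pics/g_scene.png",im)
cv2.imwrite("pics/g.png",cv2.resize(im[160:300,290:410],None,fx=4.2,fy=4.2,interpolation=2))
```

```text
t 8.55 pos [0.5378 0.0277 0.2207] yaw 1.1701 q6 -1.26 F [-0.3 -0.  -4.3] open 0.0483 grip 63.1
shift [-0.01 -0.    1.23] turn 0.0
```

View pics/g.png

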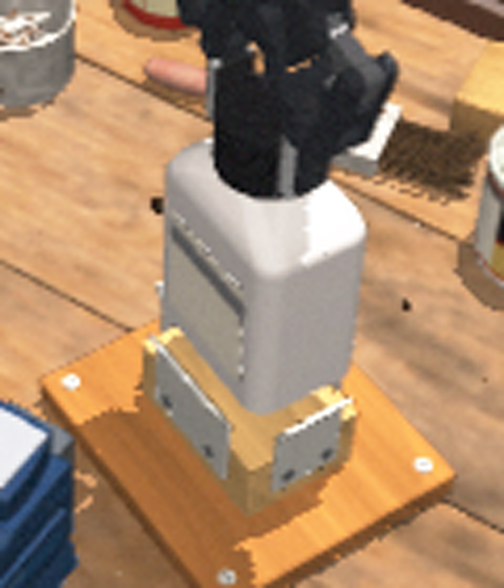

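The bottle hangs square above the pocket: its lower front corner is at (262,412), between the plates. I'll lower it gently.

{"api": "carry_out", "payload": {"moves": [{"x": 0,"y": 0,"z": 0.1,"turn": 0},{"x": 0,"y": 0,"z": 0.1,"turn": 0},{"x": 0,"y": 0,"z": 0.1,"turn": 0},{"x": 0,"y": 0,"z": 0.1,"turn": 0},{"x": 0,"y": 0,"z": 0.1,"turn": 0},{"x": 0,"y": 0,"z": 0.1,"turn": 0},{"x": 0,"y": 0,"z": 0.1,"turn": 0},{"x": 0,"y": 0,"z": 0,"turn": 0}]}}

```text
t: 9.4
tool_pos: [0.538, 0.0277, 0.2034]
tool_rot: [-0.625, -3.078, -0.0]
contact_force: [1.3, 0.2, -4.4]
opening: 0.0485
grip_force: 63.0
```

{"api": "carry_out", "payload": {"moves": [{"x": 0,"y": 0,"z": 0.1,"turn": 0},{"x": 0,"y": 0,"z": 0.1,"turn": 0},{"x": 0,"y": 0,"z": 0.1,"turn": 0},{"x": 0,"y": 0,"z": 0.1,"turn": 0},{"x": 0,"y": 0,"z": 0.1,"turn": 0},{"x": 0,"y": 0,"z": 0.05,"turn": 0},{"x": 0,"y": 0,"z": 0.05,"turn": 0},{"x": 0,"y": 0,"z": 0,"turn": 0}]}}

```text
t: 10.2
tool_pos: [0.538, 0.0276, 0.1886]
tool_rot: [-0.625, -3.079, 0.0]
contact_force: [0.7, 0.5, -4.8]
opening: 0.0486
grip_force: 63.0
```

{"api": "carry_out", "payload": {"moves": [{"x": 0,"y": 0,"z": 0.05,"turn": 0},{"x": 0,"y": 0,"z": 0.05,"turn": 0},{"x": 0,"y": 0,"z": 0.05,"turn": 0},{"x": 0,"y": 0,"z": 0,"turn": 0},{"x": 0,"y": 0,"z": 0,"turn": 0},{"x": 0,"y": 0,"z": 0,"turn": 0},{"x": 0,"y": 0,"z": 0,"turn": 0},{"x": 0,"y": 0,"z": 0,"turn": 0}]}}

```text
t: 11.0
tool_pos: [0.5388, 0.0271, 0.1872]
tool_rot: [0.625, 3.076, -0.001]
contact_force: [-3.5, -1.2, 5.9]
opening: 0.0492
grip_force: 64.0
```

{"api": "carry_out", "payload": {"moves": [{"x": 0,"y": 0,"z": 0.05,"turn": 0},{"x": 0,"y": 0,"z": 0.05,"turn": 0},{"x": 0,"y": 0,"z": 0.05,"turn": 0},{"x": 0,"y": 0,"z": 0.05,"turn": 0},{"x": 0,"y": 0,"z": 0.05,"turn": 0},{"x": 0,"y": 0,"z": 0.05,"turn": 0},{"x": 0,"y": 0,"z": 0.04,"turn": 0},{"x": 0,"y": 0,"z": 0,"turn": 0}]}}

```text
t: 11.8
tool_pos: [0.5399, 0.0266, 0.1815]
tool_rot: [0.624, 3.073, -0.002]
contact_force: [-5.2, -2.1, 14.3]
opening: 0.0485
grip_force: 65.2
```

{"api": "carry_out", "payload": {"moves": [{"x": 0,"y": 0,"z": 0.05,"turn": 0},{"x": 0,"y": 0,"z": 0.05,"turn": 0},{"x": 0,"y": 0,"z": 0.05,"turn": 0},{"x": 0,"y": 0,"z": 0,"turn": 0},{"x": 0,"y": 0,"z": 0,"turn": 0},{"x": 0,"y": 0,"z": 0,"turn": 0},{"x": 0,"y": 0,"z": 0,"turn": 0},{"x": 0,"y": 0,"z": 0,"turn": 0}], "newtons": 80}}

```text
t: 12.6
tool_pos: [0.5414, 0.026, 0.1817]
tool_rot: [0.624, 3.069, -0.003]
contact_force: [-10.5, -3.6, 26.2]
opening: 0.0482
grip_force: 81.1
```

{"api": "carry_out", "payload": {"moves": [{"x": 0.06,"y": 0,"z": -0.03,"turn": 0},{"x": 0,"y": 0,"z": 0,"turn": -0.07},{"x": 0,"y": 0,"z": 0,"turn": -0.08},{"x": 0,"y": 0,"z": 0,"turn": -0.08},{"x": 0,"y": 0,"z": 0,"turn": -0.08},{"x": 0,"y": 0,"z": 0,"turn": -0.08},{"x": 0,"y": 0,"z": 0,"turn": -0.08},{"x": 0,"y": 0,"z": 0,"turn": -0.08}]}}

```text
t: 13.4
tool_pos: [0.5397, 0.0265, 0.181]
tool_rot: [-0.237, 3.125, -0.007]
contact_force: [-7.9, -5.5, 21.5]
opening: 0.048
grip_force: 80.8
```

Run:
```python
from h import *
go(.538,.0275,.19,1.17+1.1);print(ctrl.get_obs()["wrist_torque"])
```

```text
t 13.4 pos [0.5397 0.0265 0.181 ] yaw 1.7222 q6 -1.81 F [-7.9 -5.5 21.5] open 0.048 grip 80.8
shift [ 0.06  0.05 -0.36] turn -0.548
[-0.64656487  1.32408011 -0.17965376]
```

{"api": "carry_out", "payload": {"moves": [{"x": 0,"y": 0,"z": 0,"turn": -0.08},{"x": 0,"y": 0,"z": 0,"turn": -0.08},{"x": 0,"y": 0,"z": 0,"turn": -0.08},{"x": 0,"y": 0,"z": 0,"turn": -0.08},{"x": 0,"y": 0,"z": 0,"turn": -0.08},{"x": 0,"y": 0,"z": 0,"turn": -0.08},{"x": 0,"y": 0,"z": 0,"turn": -0.06},{"x": 0,"y": 0,"z": 0,"turn": 0}]}}

```text
t: 14.2
tool_pos: [0.5402, 0.0259, 0.1811]
tool_rot: [-1.059, 2.95, -0.013]
contact_force: [-5.3, -6.1, 21.9]
opening: 0.0482
grip_force: 80.8
```

Run:
```python
from h import *
go(.538,.0275,.19,1.17+1.1);print(ctrl.get_obs()["wrist_torque"])
```

```text
t 14.2 pos [0.5402 0.0259 0.1811] yaw 2.2602 q6 -2.35 F [-5.3 -6.1 21.9] open 0.0482 grip 80.8
shift [ 0.03  0.1  -0.36] turn -0.01
[-0.8791833   0.98863356 -0.07126959]
```

{"api": "carry_out", "payload": {"moves": [{"x": 0,"y": 0,"z": -0.05,"turn": 0},{"x": 0,"y": 0,"z": -0.1,"turn": 0},{"x": 0,"y": 0,"z": -0.1,"turn": 0},{"x": 0,"y": 0,"z": -0.1,"turn": 0},{"x": 0,"y": 0,"z": -0.1,"turn": 0},{"x": 0,"y": 0,"z": -0.1,"turn": 0},{"x": 0,"y": 0,"z": -0.1,"turn": 0},{"x": 0,"y": 0,"z": 0,"turn": 0}]}}

```text
t: 15.0
tool_pos: [0.5367, 0.0282, 0.1899]
tool_rot: [-1.061, 2.957, -0.0]
contact_force: [0.1, -1.8, 2.7]
opening: 0.0482
grip_force: 82.0
```

{"api": "carry_out", "payload": {"moves": [{"x": 0,"y": 0,"z": -0.1,"turn": 0},{"x": 0,"y": 0,"z": -0.1,"turn": 0},{"x": 0,"y": 0,"z": -0.1,"turn": 0},{"x": 0,"y": 0,"z": -0.1,"turn": 0},{"x": 0,"y": 0,"z": -0.1,"turn": 0},{"x": 0,"y": 0,"z": 0,"turn": 0},{"x": 0,"y": 0,"z": 0,"turn": 0},{"x": 0,"y": 0,"z": 0,"turn": 0}]}}

```text
t: 15.8
tool_pos: [0.5368, 0.0281, 0.2025]
tool_rot: [-1.061, 2.957, -0.001]
contact_force: [0.1, -1.3, 0.1]
opening: 0.0485
grip_force: 82.4
```

{"api": "carry_out", "payload": {"moves": [{"x": 0,"y": 0,"z": -0.2,"turn": 0},{"x": 0,"y": 0,"z": -0.2,"turn": 0},{"x": 0,"y": 0,"z": -0.3,"turn": 0},{"x": 0,"y": 0,"z": -0.3,"turn": 0},{"x": 0,"y": 0,"z": -0.3,"turn": 0},{"x": 0,"y": 0,"z": -0.2,"turn": 0},{"x": 0,"y": 0,"z": 0,"turn": 0},{"x": 0,"y": 0,"z": 0,"turn": 0}]}}

```text
t: 16.6
tool_pos: [0.5367, 0.0282, 0.2399]
tool_rot: [-1.061, 2.957, -0.0]
contact_force: [-0.5, -0.6, -1.0]
opening: 0.0482
grip_force: 82.4
```

Run:
```python
from h import *
im=ctrl.get_image("scene")[:,:,::-1].copy()
m=ctrl.mark_of("scene","bottle_mouth")[:2];c=ctrl.mark_of("scene","cap")[:2];print(m,c)
o=ctrl.get_obs();go(*o["tool_pos"])
p=o["tool_pos"]
print("pred mouth under tcp",proj("scene",[p[0],p[1],.202]),"pred cap",proj("scene",[p[0],p[1],p[2]-.0035]),"mouth at seat",proj("scene",[.5403,.0276,.202]))
cv2.imwrite("pics/i.png",cv2.resize(im[110:300,270:430],None,fx=3.1,fy=3.1,interpolation=2))
```

```text
[{'pixel': [215.8, 210.5], 'confidence': 0.78}, {'pixel': [357.3, 201.8], 'confidence': 0.67}] [{'pixel': [353.0, 188.9], 'confidence': 0.83}]
t 16.75 pos [0.5364 0.0282 0.2392] yaw 2.26 q6 -2.35 F [ 0.5 -0.9  0.5] open 0.0484 grip 82.4
shift [0. 0. 0.] turn None
pred mouth under tcp [[351.77450179 204.12063747]] pred cap [[352.7947106  191.85886139]] mouth at seat [[353.1126258  203.05207381]]
```

View pics/i.png

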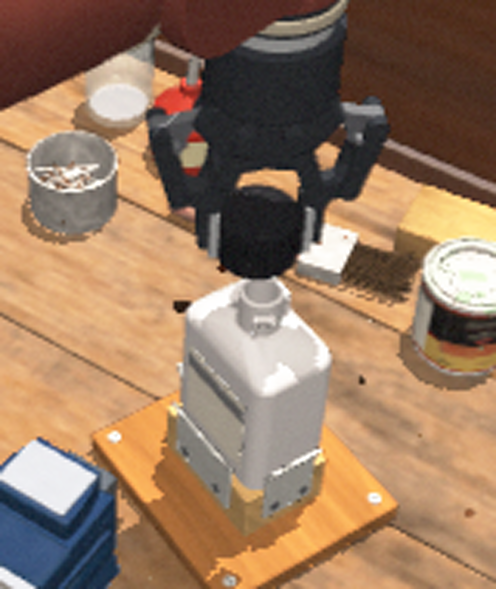

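The cap is off and held level at about (353,190). The open mouth is just below it at (355,203), and the bottle is seated between the guides. I'll make a 3 mm centring nudge, then hand in.

{"api": "carry_out", "payload": {"moves": [{"x": -0.07,"y": -0.1,"z": 0,"turn": 0},{"x": 0,"y": 0,"z": 0,"turn": 0},{"x": 0,"y": 0,"z": 0,"turn": 0},{"x": 0,"y": 0,"z": 0,"turn": 0},{"x": 0,"y": 0,"z": 0,"turn": 0},{"x": 0,"y": 0,"z": 0,"turn": 0},{"x": 0,"y": 0,"z": 0,"turn": 0},{"x": 0,"y": 0,"z": 0,"turn": 0}]}}

```text
t: 17.55
tool_pos: [0.5396, 0.0274, 0.2398]
tool_rot: [1.061, -2.957, 0.0]
contact_force: [-0.1, 0.1, -0.4]
opening: 0.0487
grip_force: 82.4
```

```bash
python3 -c "
from h import *
go(.5403,.0276,.24);print(ctrl.finish_job())"
```

```text
t 17.55 pos [0.5396 0.0274 0.2398] yaw 2.26 q6 -2.35 F [-0.1  0.1 -0.4] open 0.0487 grip 82.4
shift [-0.03 -0.01 -0.01] turn None
the job is handed in; nothing more can be done
None
```

I handed the job in at 17.6 s: the bottle is seated in the stand and its cap is off, held level about 35 mm above the open mouth, with the brush and tins untouched; no verdict was returned.

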